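# Park the vacuum-packing pump just past its compression peak

### The arm

A 7-joint arm with a two-finger parallel gripper is mounted at the origin on the work surface. World frame = base frame: x ahead of the robot, y to its left, z up, the work surface at z = 0. Lengths are in m, angles in rad, forces in N, time in s.
With the tool pointing down it reaches from about 0.4 to 0.85 m from the base axis. Payload 6.9 kg.
Tool frame: the origin (TCP) lies midway between the tips of the shut fingers; the grasp point (between the pads) lies behind it (ctrl.pinch_z is the z of the grasp point in the tool frame, in m); z points along the fingers, y is the line along which they close (so a half turn about z gives the same grasp; the last joint's range is limited). The gripper opens to 85 mm and grips with 20 to 120 N. Pads are 22 mm wide; open, the fingers measure 114 mm over their backs; the gripper's body (76 mm by 85 mm) begins 54 mm behind the grasp point. The pads swing forward as they close: fully open they stand 13 mm farther back than shut.
Start: joints at [-1.232, 0.507, -0.238, 1.5, 0.126, 1.149, -0.155], TCP at [0.145, 0.608, 0.231] pointing down, gripper open.
Joint ranges: [-3.08, 3.08], [-0.24, 2.05], [-1.43, 1.35], [0, 2.5], [-1.52, 4.66], [0.17, 1.96], [-2.89, 2.89]. Speed limits (rad/s): [2.39, 2.39, 3.14, 3.14, 3.14, 3.14, 3.14].

### API

Orientations are given as a unit quaternion [w, x, y, z].
In Python, from station import ctrl, get_state, vision, ticket, models gives the robot as it stands. Calls block until the motion is done:
- ctrl.movep(position, orientation): joint-space move of the TCP to a pose.
- ctrl.movel(position, frame=None, max_speed=0.15): straight line of the TCP; frame=None keeps the orientation; max_speed is the mean speed in m/s.
- ctrl.set_joints(angles): joint-space move.
- ctrl.ungrasp() and ctrl.close_gripper(force=None): open the fingers fully, or close them until they stop; force is the grip in N (None keeps the last).
- ctrl.pause(seconds).
- ctrl.ik(position, orientation): joint angles nearest the present ones, or None.
- get_state(): the state.
- vision.grab_frame(name): name is "scene" or "side" or "wrist"; returns (picture, depth): 384x512x3 uint8, blue, green, red; 384x512 float32, m along the optical axis (not along the pixel's ray), 0 where there is no reading.
- vision.camera_info(name): a dict with "mtx" (3x3 intrinsics, pixels), "dist_coeffs" ([k1, k2, p1, p2, k3] as OpenCV has them; the pictures are not rectified), "R" (3x3) and "t" (3): a world point X has camera coordinates R X + t; the wrist camera has in their place "hand_eye" (4x4, takes a point from camera to tool coordinates, whose origin is the TCP and whose axes are the flange's). Camera axes: x right, y down, z forward; pixel columns grow to the right and rows downward; lengths in m; the calibration is good to about 2 mm. A picture is of the moment at which its call begins: read the wrist's pose just before it. camera_info takes no time and is no camera call.
A pose or a line that the arm cannot do raises ctrl.Unreachable and nothing moves.
- ticket.close_job(): hands the job in; it is judged then, once.
Trained networks look in the newest picture that a camera, given by its name, has taken for a name from the list of things; names that differ only in an ending like _2 or _b are one class to them, and where a whole thing is asked for, a point or a joint stands for the part that bears it (a point fixed in the world has none). Each returns a list of dicts, best first, with "p" (0 to 1); they miss things now and then, are a little off and sometimes report something else, mostly with a low value. They report only what shows in the picture. A call takes as long as a camera call.
- models.recognise(camera, target): "point" ([column, row] in pixels, amid what is visible of it).
- models.masks_of(camera, target): "mask" (384x512 bool, what is visible of it) and "point" ([column, row] in pixels, amid what is visible of it).
The state is a dict: "time": time; "qpos": joint angles; "qd": joint speeds; "tau": joint torques, N m; "tcp_pos": TCP position; "eef_rot": TCP orientation; "contact_force": force on the tool from outside, world axes, zero at the start; "wrist_torque": the same for the moment, N m; "width": finger opening in m; "gripper_force": force on a finger pad.
Only numpy, scipy, OpenCV 4.12 (cv2) and the standard library are available. Lean on these libraries where they do the work, as an engineer would, in place of code of your own. Each camera call takes 0.05 s, during which the arm holds its last target. There are 200 camera calls.

### The job

Park the vacuum-packing pump: turn its flywheel slowly by the crank handle, counter-clockwise as seen from above, until you feel the resistance build to its peak and give way, stop just past that and let go - if you carry on, the overrun pin pops up and the job is spoilt. Then press the park lock button gently down until it is fully home (it goes down only when the wheel stands just past the peak), and leave the other things on the table alone.

Things in the scene. Friction and masses are not known exactly. Their poses are not given: they have to be found in the camera images.
- pump: Fixed grey pump on the table: base plate 270 x 270 mm, round casing of 260 mm diameter whose top is 105 mm up, finned cylinder sticking out on its +x side to 219 mm from the centre. Origin: centre of the underside; x, y level, z up.
- axle (a point): Centre of the flywheel on its vertical axis, in the rim's mid-plane, 135 mm above the pump's origin. The dark steel spoked flywheel lies flat over the casing: outer diameter 190 mm, rim 20 mm thick, so its top is 10 mm above this point. Axes as the pump's; does not turn with the wheel.
- wheel (a joint): Turn of the flywheel, rad, growing counter-clockwise seen from above; at 0 the handle lies at -150 degrees about pump z from pump +x. Starts at 0 to 0.6; end stops at -0.3 and 3.4. The compression peak comes 0.8 to 2.35 rad after the start, at an angle that differs each time and shows nowhere: only resistance tells. The lock fits about 0.07 to 0.4 rad past the peak.
- handle_grip (a point): Mid-height of the black upright crank handle on the flywheel: round, 26 mm diameter, spins freely on its pin, 72 mm from the wheel's axis; from 28 mm below this point to 24 mm above it. Rim top 31 mm below it. Turning takes about 2 N here; in the last 0.3 rad before the peak this climbs to 9 or 10 N, then drops back to 2 N within 0.1 rad. Past the peak the wheel stays where it is left.
- lock_top (a point): Centre of the top of the park lock: a black mushroom button, 30 mm in diameter, 15 mm thick, on an upright 10 mm stem beside the flywheel, 115 mm from the axis on the pump's +y side. Its top stands 28 mm above the rim's top when up, 10 mm above it when home. Moves with the button.
- lock (a joint): How far the park lock is pressed down, m: 0 up (as it starts), 0.018 fully home, where it stops hard. Pressing takes about 3 N; it stays where it is left. When the wheel is not just past the peak it stops dead at about 0.004. It must not be pressed with more than 40 N.
- tell (a joint): Overrun pin, m: a plain 10 mm steel pin in the casing top, 107 mm from the axis at 150 degrees about pump z from pump +x. 0 as it starts, its top 5 mm above the casing; it rises to about 0.010 and stays up when the wheel is carried 0.5 rad or more past the peak.
- tin_a: Food tin, 72 mm diameter, 105 mm tall, near the pump; origin at the centre of its underside. Leave alone.
- tin_b: Low food tin, 84 mm diameter, 60 mm tall, near the pump; origin at the centre of its underside. Leave alone.
- jar: Glass jar, 76 mm diameter, 110 mm tall; origin at the centre of its underside. Leave alone.
- carton: Cardboard carton 150 x 100 x 90 mm; origin at the centre of its underside. Leave alone.
- tape: Cardboard ring core, 100 mm diameter, 48 mm tall; origin at the centre of its underside. Leave alone.
- spoon: Serving spoon 240 mm long lying flat. Leave alone.
- lid_stack: Round steel lids in a pile, 124 mm diameter, 20 mm tall; origin at the centre of the underside. Leave alone.

How it is judged:
By the outcome, as a careful person would: the job done as asked, in the order asked, and still so for the second after the job is handed in, with the robot touching nothing.
It also fails if it takes over 72 s, if anything falls off the work surface, if the arm or the gripper's body presses on something with over 40 N, if the wrist force passes 120 N, or if a joint passes its speed limit or range.

## Working session

There is one attempt and no reset: what is moved stays moved. The work goes in short steps, each a Python script; the robot and the scene stay as the last script left them, time stands still between calls to the robot, and variables do not carry over. Pictures are saved under pics/ and viewed, at most 10 in all, crops included, and the job is handed in when it is done.

```bash
ls; mkdir -p pics; cat > h.py <<'E'
import numpy as np, cv2
from station import ctrl, get_state, vision, ticket, models
def world(cam, uv, d):
    c=vision.camera_info(cam)
    K=np.array(c["mtx"]);D=np.array(c["dist_coeffs"])
    uv=np.asarray(uv,float).reshape(-1,1,2)
    n=cv2.undistortPoints(uv,K,D).reshape(-1,2)
    X=np.c_[n,np.ones(len(n))]*np.asarray(d,float).reshape(-1,1)
    return (X-np.array(c["t"]))@np.array(c["R"])
def pix(cam,P):
    c=vision.camera_info(cam)
    return cv2.projectPoints(np.asarray(P,float).reshape(-1,3),cv2.Rodrigues(np.array(c["R"],float))[0],np.array(c["t"],float),np.array(c["mtx"],float),np.array(c["dist_coeffs"],float))[0].reshape(-1,2)
E
python3 - <<'E'
from h import *
for cam in ("scene","side"):
    im,d=vision.grab_frame(cam); cv2.imwrite(f"pics/{cam}1.png",im); np.save(f"pics/{cam}1.npy",d)
    for t in ("pump","wheel","handle_grip","lock_top","tell","tin_a","tin_b","jar"):
        for r in models.masks_of(cam,t)[:2]:
            m=r["mask"]&(d>0); v,u=np.nonzero(m)
            if len(u)==0: continue
            W=world(cam,np.c_[u,v],d[m])
            print(cam,t,round(r["p"],2),np.round(r["point"]),m.sum(),"med",np.median(W,0).round(3),"lo",np.percentile(W,3,0).round(3),"hi",np.percentile(W,97,0).round(3))
s=get_state();print(s["time"],s["contact_force"],s["eef_rot"],ctrl.pinch_z,s["tcp_pos"])
E
```

```text
pics
scene pump 0.96 [254. 216.] 7006 med [ 0.571 -0.105  0.104] lo [ 0.416 -0.197  0.019] hi [0.727 0.039 0.148]
scene wheel 0.76 [250. 189.] 1319 med [ 0.528 -0.079  0.143] lo [ 0.447 -0.149  0.127] hi [0.611 0.019 0.193]
scene handle_grip 0.55 [253. 191.] 1460 med [ 0.524 -0.076  0.143] lo [ 0.443 -0.149  0.105] hi [0.611 0.024 0.193]
scene handle_grip 0.49 [295. 122.] 201 med [0.354 0.424 0.013] lo [ 0.22   0.398 -0.   ] hi [0.444 0.474 0.023]
scene lock_top 0.65 [278. 168.] 94 med [0.545 0.051 0.17 ] lo [ 0.46  0.04 -0.  ] hi [0.556 0.167 0.176]
scene tin_a 0.79 [172. 223.] 743 med [ 0.396 -0.283  0.091] lo [ 0.353 -0.309  0.009] hi [ 0.412 -0.247  0.107]
scene tin_a 0.71 [335. 205.] 595 med [0.724 0.112 0.057] lo [0.688 0.088 0.007] hi [0.757 0.163 0.062]
scene tin_b 0.79 [172. 223.] 743 med [ 0.396 -0.283  0.091] lo [ 0.353 -0.309  0.009] hi [ 0.412 -0.247  0.107]
scene tin_b 0.71 [335. 205.] 595 med [0.724 0.112 0.057] lo [0.688 0.088 0.007] hi [0.757 0.163 0.062]
scene jar 0.69 [128. 285.] 844 med [ 0.457 -0.496  0.102] lo [ 0.412 -0.527  0.031] hi [ 0.475 -0.463  0.113]
sid
[... 519 characters left out ...]
1 0.065 0.177]
side tin_a 0.87 [278. 287.] 1056 med [ 0.358 -0.287  0.086] lo [ 0.339 -0.309  0.01 ] hi [ 0.399 -0.247  0.108]
side tin_a 0.66 [260. 173.] 428 med [0.705 0.12  0.058] lo [0.586 0.009 0.004] hi [0.749 0.176 0.145]
side tin_b 0.87 [278. 287.] 1056 med [ 0.358 -0.287  0.086] lo [ 0.339 -0.309  0.01 ] hi [ 0.399 -0.247  0.108]
side tin_b 0.66 [260. 173.] 428 med [0.705 0.12  0.058] lo [0.586 0.009 0.004] hi [0.749 0.176 0.145]
side jar 0.65 [360. 319.] 1391 med [ 0.416 -0.5    0.083] lo [ 0.4   -0.528  0.004] hi [ 0.467 -0.459  0.113]
0.9 [0.98658413 0.09137861 0.39299217] [-1.72947306e-05  1.16635569e-01  9.93174780e-01  1.13258832e-06] -0.0187 [0.14480334 0.60800788 0.23127937]
```

```bash
python3 - <<'E'
from h import *
from scipy.optimize import least_squares
P=[]
for cam in ("scene","side"):
    im=cv2.imread(f"pics/{cam}1.png"); d=np.load(f"pics/{cam}1.npy")
    v,u=np.nonzero(d>0); W=world(cam,np.c_[u,v],d[v,u])
    m=(abs(W[:,0]-.525)<.16)&(abs(W[:,1]+.06)<.16)
    W=W[m]; r=W[(W[:,2]>.139)&(W[:,2]<.151)]
    f=least_squares(lambda p:np.maximum(np.hypot(*(r[:,:2]-p[:2]).T)-.095,0)+.0*p[0]+ np.minimum(np.hypot(*(r[:,:2]-p[:2]).T)-.075,0)*(np.hypot(*(r[:,:2]-p[:2]).T)>.055),[.525,-.065],loss="soft_l1",f_scale=.003)
    top=W[W[:,2]>.16]; 
    hd=top[np.hypot(*(top[:,:2]-f.x).T)<.092]; lk=top[np.hypot(*(top[:,:2]-f.x).T)>=.095]
    print(cam,"axle",f.x,len(r),"rimz",np.median(r[:,2]))
    for n,q in(("handle",hd),("lock",lk)):
        q2=q[q[:,2]>np.percentile(q[:,2],90)-.006]; c=(q2.min(0)+q2.max(0))/2; dd=c[:2]-f.x
        print(n,len(q),len(q2),q2.min(0).round(3),q2.max(0).round(3),np.median(q2,0).round(3),"r",np.hypot(*dd).round(3),"ang",np.degrees(np.arctan2(dd[1],dd[0])).round(1))
    # casing tops
    cs=W[(W[:,2]>.100)&(W[:,2]<.108)]; print("casing",cs.min(0).round(3),cs.max(0).round(3))
a=cv2.imread("pics/scene1.png")[110:290,150:370]; b=cv2.imread("pics/side1.png")[130:310,150:370]
cv2.imwrite("pics/ab.png",np.hstack([cv2.resize(a,(400,327)),cv2.resize(b,(400,327))]))
E
```

```text
scene axle [ 0.52621983 -0.05751012] 962 rimz 0.1436539778918704
handle 106 39 [ 0.45  -0.104  0.195] [ 0.471 -0.084  0.203] [ 0.462 -0.095  0.199] r 0.075 ang -151.1
lock 64 52 [0.532 0.038 0.169] [0.558 0.064 0.177] [0.545 0.051 0.173] r 0.111 ang 80.2
casing [ 0.397 -0.188  0.1  ] [0.684 0.066 0.108]
side axle [ 0.52049664 -0.06001855] 888 rimz 0.14366934373217458
handle 135 44 [ 0.445 -0.105  0.194] [ 0.47  -0.083  0.204] [ 0.457 -0.093  0.199] r 0.071 ang -151.8
lock 65 38 [0.529 0.039 0.17 ] [0.557 0.064 0.179] [0.542 0.049 0.173] r 0.114 ang 78.5
casing [ 0.393 -0.189  0.1  ] [0.684 0.067 0.108]
```

View pics/ab.png

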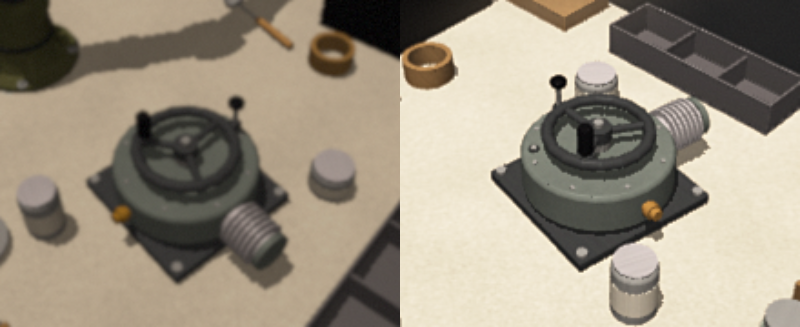

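View pics/scene1.png

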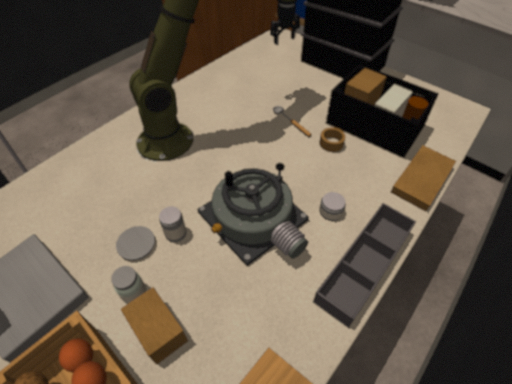

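```bash
cat >> h.py <<'E'
C=np.array([.524,-.0600]); R0=.072
def quat(yaw):  # tool down, closing axis (tool y) along world angle yaw
    a=yaw-np.pi/2; h=a/2+np.pi/2   # axis (cos,sin) with tool y-> angle 2h'-pi/2
    h=(yaw+np.pi/2)/2
    return [0,float(np.cos(h)),float(np.sin(h)),0]
def hp(a,z,r=R0): return [float(C[0]+r*np.cos(a)),float(C[1]+r*np.sin(a)),z]
E
python3 - <<'E'
from h import *
ctl=get_state()
for yaw in np.radians([45,76.6,90,120,-60,-90,-120]):
    q=quat(yaw); print(np.degrees(yaw).round(),np.round(q,2))
    for a in np.radians([-151,-90,5]):
        j=ctrl.ik(hp(a,.161),q); print("   ",None if j is None else np.round(j,2))
E
```

```text
45.0 [0.   0.38 0.92 0.  ]
    [-0.17  0.38  0.44  2.   -0.22  0.81  1.18]
    [-0.11  0.48  0.46  1.83 -0.27  0.89  1.27]
    [-0.09  0.53  0.22  1.68 -0.14  0.95  0.97]
77.0 [0.   0.12 0.99 0.  ]
    [-0.07  0.36  0.3   2.   -0.14  0.8   1.65]
    [ 0.02  0.46  0.27  1.83 -0.15  0.88  1.7 ]
    [-0.03  0.53  0.13  1.68 -0.08  0.94  1.46]
90.0 [0. 0. 1. 0.]
    [-0.02  0.36  0.23  2.   -0.11  0.8   1.85]
    [ 0.06  0.45  0.21  1.83 -0.12  0.87  1.9 ]
    [-0.01  0.53  0.09  1.68 -0.06  0.94  1.67]
120.0 [ 0.   -0.26  0.97  0.  ]
    [ 0.05  0.35  0.13  2.   -0.06  0.8   2.32]
    [ 0.13  0.45  0.11  1.83 -0.06  0.87  2.36]
    [ 0.07  0.52 -0.04  1.68  0.02  0.94  2.12]
-60.0 [0.   0.97 0.26 0.  ]
    [-0.4   0.45  0.8   2.   -0.43  0.86 -0.41]
    [-0.29  0.55  0.76  1.83 -0.46  0.95 -0.37]
    [-0.29  0.58  0.55  1.68 -0.35  0.98 -0.66]
-90.0 [0. 1. 0. 0.]
    [-0.48  0.5   0.95  2.   -0.52  0.9  -0.82]
    [-0.34  0.59  0.88  1.83 -0.54  0.98 -0.81]
    [-0.34  0.6   0.64  1.68 -0.41  1.   -1.12]
-120.0 [ 0.    0.97 -0.26  0.  ]
    [-0.49  0.5   0.95  2.   -0.53  0.9  -1.34]
    [-0.38  0.61  0.95  1.83 -0.59  1.01 -1.28]
    [-0.49  0.7   0.95  1.68 -0.63  1.1  -1.44]
```

```bash
python3 - <<'E'
from h import *
q=quat(np.radians(-60)); a=np.radians(-151.5)
s=get_state(); p=list(s["tcp_pos"])
ctrl.movel([p[0],p[1],.30],max_speed=.2)
ctrl.movep(hp(a,.30),q)
s=get_state();print(s["time"],s["tcp_pos"],s["contact_force"])
im,d=vision.grab_frame("wrist"); cv2.imwrite("pics/w1.png",im)
for t in("handle_grip","lock_top"):
    for r in models.recognise("wrist",t)[:2]: print(t,r)
ctrl.movel(hp(a,.215),max_speed=.15); s=get_state();print(s["time"],s["contact_force"])
E
```

```text
4.1083 [ 0.46111749 -0.09337755  0.29986238] [ 6.05325225e-01 -9.93019041e-06 -2.00821274e-01]
handle_grip {'point': [255.4, 106.8], 'p': 0.66}
lock_top {'point': [326.0, 269.8], 'p': 0.45}
4.975 [-0.23890485 -0.13948058  0.92577963]
```

View pics/w1.png

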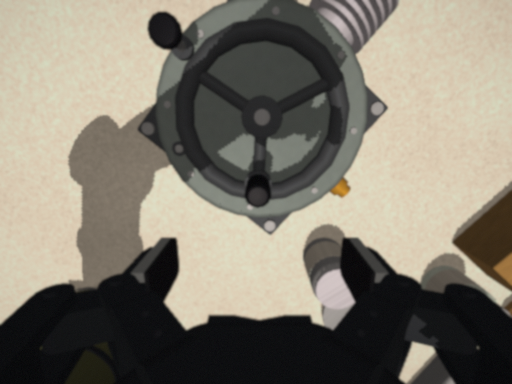

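The wrist view shows the handle top at (258,188), centred between the fingers (about 165 and 355), with the lock knob at (165,30). I'll go down and grip.

```bash
python3 - <<'E'
from h import *
a=np.radians(-151.5)
ctrl.movel(hp(a,.161),max_speed=.1); ctrl.pause(.2); s=get_state();print(s["time"],s["contact_force"].round(2),s["tcp_pos"])
ctrl.close_gripper(force=30); s=get_state();print(s["time"],s["contact_force"].round(2),s["width"],s["gripper_force"],s["tcp_pos"])
r=R0
for i in range(1,7):
    b=a+.03*i
    ctrl.movel(hp(b,.161,r),max_speed=.03)
    s=get_state(); v=s["tcp_pos"][:2]-C; th=np.arctan2(v[1],v[0]); F=s["contact_force"]
    print(round(s["time"],2),"th",round(th-a,3),"r",np.hypot(*v).round(4),"Ft",round(-F[0]*-np.sin(th)-F[1]*np.cos(th),2),"Fr",round(F[0]*np.cos(th)+F[1]*np.sin(th),2),F[2].round(2))
E
```

```text
5.8667 [-0.26 -0.15  0.59] [ 0.46113986 -0.09442977  0.16161265]
6.4417 [-0.56  0.82  4.59] 0.025114462071543615 29.5457673096098 [ 0.46070173 -0.09426753  0.16112929]
6.69 th 0.032 r 0.072 Ft 1.23 Fr 1.23 3.63
6.94 th 0.063 r 0.072 Ft 0.79 Fr 0.45 3.56
7.19 th 0.093 r 0.072 Ft 0.84 Fr 1.17 5.02
7.44 th 0.122 r 0.072 Ft 0.83 Fr 0.78 5.12
7.69 th 0.153 r 0.072 Ft 1.41 Fr 1.3 4.95
7.94 th 0.182 r 0.072 Ft 1.97 Fr 1.41 5.25
```

```bash
cat > turn.py <<'E'
from h import *
a=np.radians(-151.5); n=6; r=R0; best=0; thb=None; gone=False; stop=9
while n*.03<2.85:
    n+=1; ctrl.movel(hp(a+.03*n,.161,r),max_speed=.03)
    s=get_state(); v=s["tcp_pos"][:2]-C; th=np.arctan2(v[1],v[0]); F=s["contact_force"]
    Ft=F[0]*np.sin(th)-F[1]*np.cos(th); Fr=F[0]*np.cos(th)+F[1]*np.sin(th)
    print(n,round(s["time"],1),"th",round(th-a,3),"Ft",round(Ft,2),"Fr",round(Fr,2),"Fz",F[2].round(1),"r",round(r,4))
    if abs(Fr)>3: r+=.0003*np.sign(Fr)
    if np.hypot(Ft,Fr)>25: print("ABORT"); break
    if Ft>best: best=Ft; thb=n*.03
    if best>6 and Ft<4 and not gone: gone=True; stop=thb+.18
    if gone and n*.03>=stop-1e-6: print("DONE peak",thb,best); break
E
python3 turn.py
```

```text
7 8.2 th 0.212 Ft 0.86 Fr 1.15 Fz 5.2 r 0.072
8 8.4 th 0.242 Ft 0.99 Fr 0.17 Fz 4.1 r 0.072
9 8.7 th 0.272 Ft 1.14 Fr 0.61 Fz 5.6 r 0.072
10 8.9 th 0.302 Ft 0.91 Fr -0.04 Fz 5.7 r 0.072
11 9.2 th 0.333 Ft 1.3 Fr 0.14 Fz 6.3 r 0.072
12 9.4 th 0.362 Ft 0.72 Fr -0.08 Fz 6.1 r 0.072
13 9.7 th 0.392 Ft 0.34 Fr -0.56 Fz 6.2 r 0.072
14 9.9 th 0.422 Ft 0.69 Fr -0.66 Fz 5.2 r 0.072
15 10.2 th 0.452 Ft 0.83 Fr 0.76 Fz 4.8 r 0.072
16 10.4 th 0.482 Ft 0.78 Fr 0.12 Fz 6.3 r 0.072
17 10.7 th 0.513 Ft 0.91 Fr -0.15 Fz 4.9 r 0.072
18 10.9 th 0.542 Ft 0.98 Fr -0.69 Fz 6.3 r 0.072
19 11.2 th 0.572 Ft 1.0 Fr -0.02 Fz 4.7 r 0.072
20 11.4 th 0.603 Ft 1.17 Fr 0.66 Fz 6.9 r 0.072
21 11.7 th 0.633 Ft 1.39 Fr -0.64 Fz 5.3 r 0.072
22 11.9 th 0.663 Ft 1.02 Fr -0.48 Fz 5.9 r 0.072
23 12.2 th 0.693 Ft 0.87 Fr -0.61 Fz 6.1 r 0.072
24 12.4 th 0.723 Ft 0.45 Fr -0.13 Fz 6.6 r 0.072
25 12.7 th 0.753 Ft 0.42 Fr -0.57 Fz 5.2 r 0.072
26 12.9 th 0.783 Ft 0.2 Fr -1.14 Fz 5.6 r 0.072
27 13.2 th 0.812 Ft 0.41 Fr -0.12 Fz 5.3 r 0.072
28 13.4 th 0.843 Ft 1.02 Fr -1.29 Fz 6.1 r 0.072
29 13.7 th 0.873 Ft 0.1 Fr -1.39 Fz 5.9 r 0
[... 274 characters left out ...]
r -0.77 Fz 10.1 r 0.072
36 15.4 th 1.062 Ft 6.27 Fr -2.29 Fz 9.9 r 0.072
37 15.7 th 1.089 Ft 5.96 Fr -1.81 Fz 9.9 r 0.072
38 15.9 th 1.116 Ft 6.37 Fr -1.28 Fz 11.3 r 0.072
39 16.2 th 1.143 Ft 7.93 Fr -1.42 Fz 11.1 r 0.072
40 16.4 th 1.172 Ft 7.45 Fr -2.55 Fz 11.3 r 0.072
41 16.7 th 1.199 Ft 8.79 Fr -1.95 Fz 11.8 r 0.072
42 16.9 th 1.225 Ft 10.1 Fr -1.99 Fz 13.8 r 0.072
43 17.2 th 1.253 Ft 9.18 Fr -2.48 Fz 12.2 r 0.072
44 17.4 th 1.285 Ft 8.69 Fr -2.19 Fz 12.0 r 0.072
45 17.7 th 1.339 Ft 3.08 Fr -2.01 Fz 7.5 r 0.072
46 17.9 th 1.376 Ft 1.88 Fr -2.15 Fz 6.4 r 0.072
47 18.2 th 1.404 Ft 3.15 Fr -1.17 Fz 7.0 r 0.072
48 18.4 th 1.433 Ft 2.18 Fr -2.37 Fz 6.9 r 0.072
DONE peak 1.26 10.09586793566442
```

```bash
python3 - <<'E'
from h import *
ctrl.ungrasp(); p=list(get_state()["tcp_pos"]); ctrl.movel([p[0],p[1],.26],max_speed=.1)
ctrl.close_gripper(force=30)
L=[.5445,.0515]; q=get_state()["eef_rot"]
ctrl.movel([L[0],L[1],.26],max_speed=.12)
ctrl.movel([L[0],L[1],.19],max_speed=.08); ctrl.pause(.3)
im,d=vision.grab_frame("side"); cv2.imwrite("pics/side2.png",cv2.resize(im[120:300,160:360],(800,720))[:600])
im,d=vision.grab_frame("scene"); cv2.imwrite("pics/scene2.png",cv2.resize(im[120:280,180:340],(600,600)))
s=get_state(); b=s["contact_force"][2]; z=.19; print(s["time"],s["tcp_pos"],s["contact_force"])
for i in range(60):
    z-=.001; ctrl.movel([L[0],L[1],z],max_speed=.015); s=get_state(); F=s["contact_force"]
    if z<.179: print(round(s["time"],1),round(z,3),s["tcp_pos"][2].round(4),F.round(1))
    if F[2]-b>14 or z<.150: break
print(F[2]-b)
E
```

```text
24.0333 [0.54455523 0.05150649 0.19014293] [ 0.68303128  0.07205003 -0.19440965]
27.0 0.178 0.1779 [-0.  -0.1  0.5]
27.3 0.177 0.1769 [ 0.4  0.4 -0.5]
27.5 0.176 0.1759 [-0.3  0.8 -0.3]
27.8 0.175 0.1749 [-0.9  0.6 -0.5]
28.0 0.174 0.1739 [-0.  -0.3  0.1]
28.3 0.173 0.173 [-1.  -0.   0.4]
28.5 0.172 0.172 [ 0.4 -0.4  2. ]
28.8 0.171 0.1709 [-0.2 -0.5  1.1]
29.0 0.17 0.1699 [-0.3 -0.8  0.5]
29.3 0.169 0.1689 [-0.3  0.2  1.1]
29.5 0.168 0.1679 [-0.5 -0.4 -0.6]
29.8 0.167 0.1669 [ 0.3 -0.6  0.1]
30.0 0.166 0.1659 [ 1.2  0.  -0.1]
30.3 0.165 0.1649 [-0.1 -0.1  0.2]
30.5 0.164 0.1639 [ 0.5 -0.6  0.6]
30.8 0.163 0.1629 [-0.9  0.1  0.2]
31.0 0.162 0.1619 [-0.9 -1.2  0.3]
31.3 0.161 0.1609 [-0.  -0.5  1.2]
31.5 0.16 0.1599 [0.1 1.  1.3]
31.8 0.159 0.1589 [-0.6 -0.1 -0.2]
32.0 0.158 0.1579 [-0.6  0.5  0.2]
32.3 0.157 0.1569 [-0.5 -0.3 -0.2]
32.5 0.156 0.1559 [-0.5 -0.6  1.1]
32.8 0.155 0.1551 [-1.   0.3  4.6]
33.0 0.154 0.155 [-4.2  0.8 12.7]
33.3 0.153 0.1549 [-6.8  0.6 21. ]
21.22916561134252
```

View pics/scene2.png

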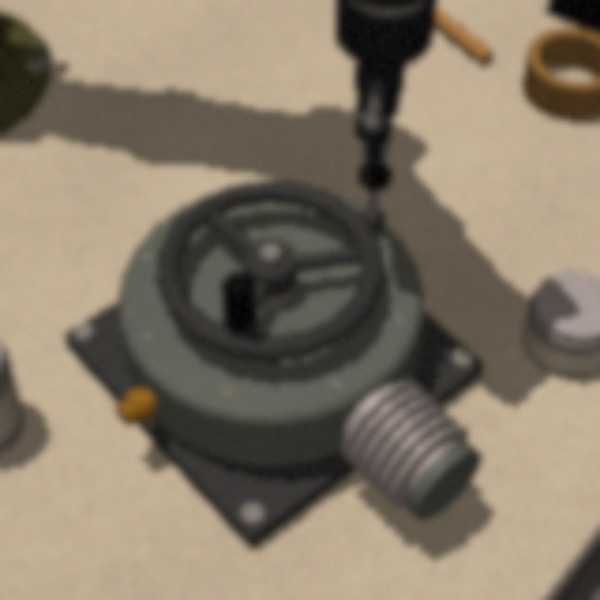

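The knob sits under the shut fingertips at about (375,178). The hard stop at z=0.155 matches home, so I'll retract and verify.

```bash
python3 - <<'E'
from h import *
ctrl.movel([.5445,.0515,.26],max_speed=.1); ctrl.movel([.45,.18,.30],max_speed=.15)
out=[]
for cam in("scene","side"):
    im,d=vision.grab_frame(cam)
    v,u=np.nonzero(d>0); W=world(cam,np.c_[u,v],d[v,u])
    m=(np.hypot(W[:,0]-.5445,W[:,1]-.0515)<.013)&(W[:,2]<.2); print(cam,"lock z",np.percentile(W[m,2],[50,75,90,97]).round(4))
    m=(np.hypot(W[:,0]-C[0],W[:,1]-C[1])<.09)&(W[:,2]>.185)&(W[:,2]<.21); c=np.median(W[m],0); print("handle",c.round(3),np.degrees(np.arctan2(c[1]-C[1],c[0]-C[0])))
    P=pix(cam,[C[0],C[1],.14])[0].astype(int); c=im[P[1]-70:P[1]+70,P[0]-70:P[0]+70]; out.append(cv2.resize(c,(400,400)))
    if cam=="side":
        t=np.radians(139.5); print("tell px",pix(cam,[C[0]+.107*np.cos(t),C[1]+.107*np.sin(t),.11])[0]-P)
cv2.imwrite("pics/fin.png",np.hstack(out)); print(get_state()["time"])
E
```

```text
scene lock z [0.1483 0.154  0.1559 0.1572]
handle [ 0.552 -0.13   0.198] -68.21482889633005
side lock z [0.1503 0.1549 0.1564 0.157 ]
handle [ 0.544 -0.13   0.197] -74.35443634609999
tell px [-35.74486305  10.66992719]
35.85
```

View pics/fin.png

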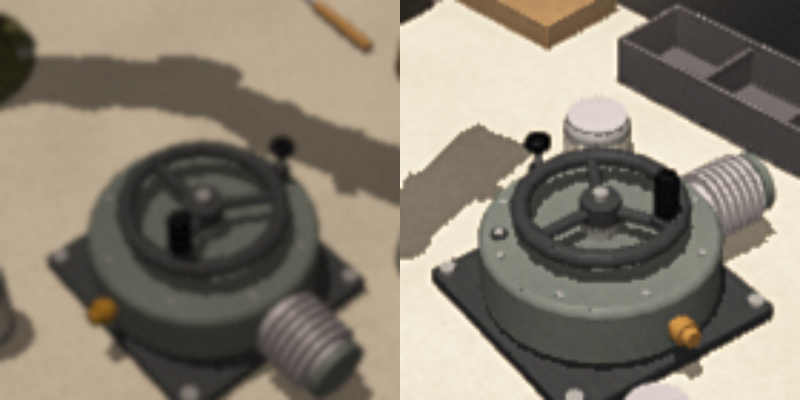

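The lock knob is low at (538,143), its top at z≈0.155 (home). The overrun pin at (500,232) is still down, and the arm is clear.

```bash
python3 -c "
from h import *
print(ticket.close_job())"
```

```text
the job is handed in; nothing more can be done
None
```

The job is handed in: I stopped the flywheel and let go about 0.17 rad past its felt peak, pressed the park lock to its hard stop (about 21 N), and the overrun pin still looked down at about 36 s.

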